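# Lay out the chip case and pawns for game night

### The arm

A 6-joint arm with a two-finger parallel gripper is mounted at the origin on the work surface. World frame = base frame: x ahead of the robot, y to its left, z up, the work surface at z = 0. Lengths are in mm, angles in rad, forces in N, time in s.
With the tool pointing down it reaches from about 325 to 775 mm from the base axis. Payload 9.3 kg.
Tool frame: the origin (TCP) lies on the centre line of the jaws, within the pads' length; the fingertips stand 25 mm ahead of it and the grasp point (between the pads) lies 6 mm ahead of it; z points along the fingers, y is the line along which they close (so a half turn about z gives the same grasp; the last joint's range is limited). The gripper opens to 85 mm and grips with 20 to 120 N. Pads are 22 mm wide; open, the fingers measure 114 mm over their backs; the gripper's body (76 mm by 85 mm) begins 54 mm behind the grasp point. The pads swing forward as they close: fully open they stand 13 mm farther back than shut.
Start: joints at [-1.292, 0.259, 0.021, 1.334, 0, 1.418], TCP at [230.172, -499.518, 256.279] pointing down, gripper open.
Joint ranges: [-3.04, 3.04], [-0.91, 1.82], [-1.04, 1.36], [-1.92, 1.95], [-1.52, 1.45], [-3.14, 3.14]. Speed limits (rad/s): [2.22, 2.22, 2.79, 3.14, 3.14, 3.14].

### API

Orientations are given as a unit quaternion [w, x, y, z].
In Python, from station import manip gives the robot as it stands. The module is installed in compiled form; this text tells all that it offers.
- The arm moves only by the shell command python3 -m pendant 'ROWS' [FORCE]. ROWS is a JSON object of lists of equal length, an entry for each row: "delta_pos": the shift along the world's x, y, z in cm, a list of three; "angular": the turn, a rotation vector about the world's x, y, z in rad, a list of three; "gripper": the closure, from -1 (fully open) to 1 (shut), so that 0 is half open. A call has 1 to 12 rows; each row is the pose to reach, as a shift and turn from the pose commanded when the call began; what a row does not reach only later rows make up. A row lasts 1/12 s, in which the tool goes at most 41.7 mm and 7.16 degrees, less where a joint would pass 70% of its speed; a pose out of reach is approached as far as the arm can. A call with a gripper value outside its range is refused whole. The fingers move at their own pace and stop on an object; FORCE is the grip in N (left out, the last holds). Time passes only in rows, so rows that repeat a pose let the fingers close. It gives the time, the measured TCP pose, the force, the opening and the grip force at its end, in the units of the state.
- manip.sense(): the state, without advancing time (a new reading comes with each control period).
- manip.camera(name): name is "scene" or "top"; returns (picture, depth): 400x640x3 uint8, red, green, blue; 400x640 float32, mm along the optical axis (not along the pixel's ray), 0 where there is no reading.
- manip.camera_model(name): a dict with "vertical_fov" (degrees; the focal length in pixels is half the picture's height over the tangent of half this angle, whatever the lens; pixels are square), "cx", "cy" (the principal point, pixels), "dist" ([k1, k2, p1, p2, k3] as OpenCV has them; the pictures are not rectified), "rvec" (rotation vector, rad) and "tvec" (3), from world to camera coordinates, as OpenCV has them. Camera axes: x right, y down, z forward; pixel columns grow to the right and rows downward; lengths in mm; the calibration is good to about 2 mm. A picture is of the moment at which its call begins. camera_model takes no time and is no camera call.
- manip.sign_off(): hands the job in; it is judged then, once.
The state is a dict: "clock": time; "qpos": joint angles; "qd": joint speeds; "joint_efforts": joint torques, N m; "eef_pos": TCP position; "ee_rot": TCP orientation; "contact_force": force on the tool from outside, world axes, zero at the start; "wrist_torque": the same for the moment, N m; "width": finger opening in mm; "grasp_force": force on a finger pad.
Only numpy, scipy, OpenCV 4.12 (cv2) and the standard library are available. Lean on these libraries where they do the work, as an engineer would, in place of code of your own. Each camera call takes 0.05 s, during which the arm holds its last target. There are 200 camera calls.

### The job

Get the shelf ready for game night. First slide the grey divider down into the guides of the open chip case until it sits fully home; then, left and right being as the robot sees them, stand the tall chip stack in the middle of the compartment left of the divider and the short chip stack in the middle of the one to its right, with the small pawn standing centred on top of the short stack. Stand the large pawn on the shelf directly to the left of the steel bowl, about 3 cm from its rim, and leave the bowl, the card box and the dice cup where they are.

Things in the scene. Friction and masses are not known exactly. Their poses are not given: they have to be found in the camera images.
- divider_center (a point): Loose grey divider, 50 g: upright plate 104 long (x), 5 thick (y), 46 mm tall, topped by a central grip tab 40 long, 10 thick, 18 mm tall: 64 mm tall in all. Point: its centre, 32 mm above its lower edge; tab centre 23 mm above the point. z up; same either way round. Starts upright in the stand, lower edge 6 mm above the shelf; pull it straight up by the tab.
- stand: Fixed low wooden block, 124 mm long (its x), 37 mm wide (its y), 30 mm tall, with a slot along x, 7 mm wide and 24 mm deep, in which the divider starts. Origin at the centre of its underside; z up.
- tall_stack_center (a point): Tall stack of green plastic poker chips, one solid loose piece: upright cylinder 40 mm in diameter, 59.4 mm tall, 110 to 215 g. The point is its centre, 29.7 mm above its underside; z up.
- short_stack_center (a point): Short stack of green plastic poker chips, one solid loose piece: upright cylinder 40 mm in diameter, 36.3 mm tall, 65 to 130 g. The point is its centre, 18.15 mm above its underside; z up.
- large_pawn_center (a point): Large yellow plastic pawn, loose, 76 mm tall, 30 to 65 g: foot 36 mm in diameter tapering to an 18 mm neck, then a straight round head 26 mm in diameter, the top 22 mm. Point: half-way up, 38 mm above its underside; head centre 27 mm above the point. Grip it by the head. z up.
- small_pawn_center (a point): Small yellow plastic pawn, loose, 50 mm tall, 20 g: foot 27 mm in diameter tapering to a 14 mm neck, then a straight round head 20 mm in diameter, the top 18 mm. Point: half-way up, 25 mm above its underside; head centre 16 mm above the point. Grip it by the head. z up.
- case_slot (a point): Fixed open aluminium case; base half 140 (x) x 200 (y) x 45 mm, walls 4 mm (flat lid half beyond, unused). Point: centre of its inner floor, 4 mm above shelf. x away from robot, y left, z up. Divider stands on the floor along x through the point, in 2 black guides: slots 8 wide (y), bottoms 108 mm apart (x), flared tops 38 mm above floor. Compartment middles 49 mm to +y (left) and -y (right).
- bowl: Stainless steel bowl, loose, 250 g: rim 120 mm in diameter, 50 mm tall. Origin at the centre of its underside, axes parallel to the robot's. Stays where it is. To its left means towards +y: the large pawn belongs with its axis about 108 mm from the bowl's axis.
- card_box: Bystander: box of playing cards lying flat, 90 mm (x) by 64 mm (y) by 18 mm tall, 100 g, loose. Origin at the centre of its underside.
- dice_cup: Bystander: dark brown open dice cup, 72 mm across the rim, 90 mm tall, 150 g, loose. Origin at the centre of its underside.
Things that resemble listed ones, but are neither listed nor needed, are in the scene too. Of the things that look like the part that bears divider_center, the smaller one is meant.

How it is judged:
By the outcome, as a careful person would: the job done as asked, in the order asked, and still so for the second after the job is handed in, with the robot touching nothing.
It also fails if it takes over 144 s, if anything falls off the work surface, if the arm or the gripper's body presses on something with over 40 N, if the wrist force passes 120 N, or if a joint passes its speed limit or range.

## Working session

There is one attempt and no reset: what is moved stays moved. The work goes in short steps, Python scripts to look and compute and a shell command to move; the robot and the scene stay as the last step left them, time stands still between calls to the robot, and variables do not carry over. Pictures are saved under pics/ and viewed, at most 14 in all, crops included, and the job is handed in when it is done.

```bash
mkdir -p pics
cat > h.py <<'E'
import numpy as np, cv2, pickle
from station import manip
def K(n):
    m=manip.camera_model(n); f=200/np.tan(np.radians(m["vertical_fov"])/2)
    return np.array([[f,0,m["cx"]],[0,f,m["cy"]],[0,0,1.]]),np.array(m["dist"],float),cv2.Rodrigues(np.array(m["rvec"],float))[0],np.array(m["tvec"],float).ravel()
def snap(n,tag):
    p,d=manip.camera(n); cv2.imwrite(f"pics/{tag}.png",p[:,:,::-1]); np.savez(f"pics/{tag}.npz",p=p,d=d); return p,d
def ray(n,uv):
    k,D,R,t=K(n); q=cv2.undistortPoints(np.array(uv,float).reshape(-1,1,2),k,D).reshape(-1,2)
    return -R.T@t,(np.c_[q,np.ones(len(q))]@R)
def plane(n,uv,z):
    c,r=ray(n,uv); return c+r*((z-c[2])/r[:,2])[:,None]
def cloud(n,d):
    v,u=np.mgrid[0:400,0:640]; c,r=ray(n,np.c_[u.ravel(),v.ravel()])
    P=c+r*d.ravel()[:,None]; P[d.ravel()==0]=np.nan
    return P.reshape(400,640,3)
def proj(n,P):
    k,D,R,t=K(n); return cv2.projectPoints(np.array(P,float).reshape(-1,3),R,t,k,D)[0].reshape(-1,2)
E
python3 - <<'E'
from h import *
s=manip.sense(); print(s["ee_rot"],s["eef_pos"],s["width"],s["contact_force"])
for n in("top","scene"):
    snap(n,n+"0"); k,D,R,t=K(n); print(n,-R.T@t,k[0,0])
E
```

```text
[-6.57715672e-04  9.76783001e-01  2.14230099e-01 -3.35037531e-05] [ 230.11775117 -499.29729037  255.6525116 ] 85.23782341688351 [-0.39078913  0.59791561 -0.25532094]
top [442.48527107 -13.87292172 932.229639  ] 385.0009086637432
scene [1408.30980805  249.25830562  682.45428413] 446.15836795438344
```

View pics/top0.png

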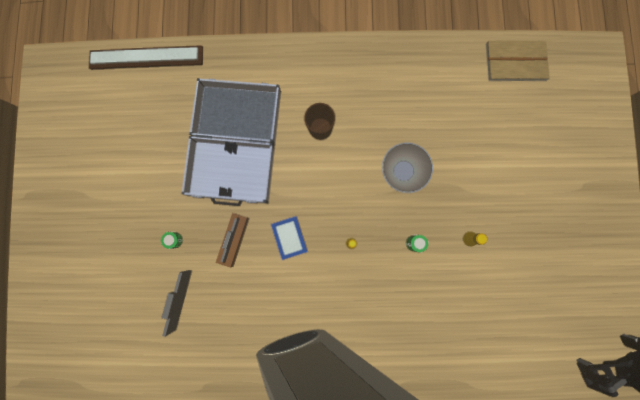

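View pics/scene0.png

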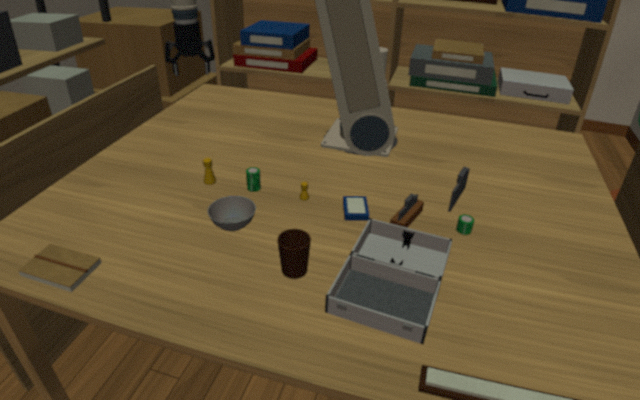

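The top view shows the dividers: small one in the wooden stand (233,240), big decoy (177,302). Stacks are at (171,240) and (418,243), and pawns at (352,244) small and (480,239) large. The bowl is at (407,167), the cup at (320,120), the card box at (289,238) and the case base at (228,170). By the description I choose the divider in the stand at (233,240), and check it in a crop.

Run:
```python
from h import *
T=np.load("pics/top0.npz");S=np.load("pics/scene0.npz")
for n,A in(("top",T),("scene",S)):
    C=cloud(n,A["d"]); hsv=cv2.cvtColor(A["p"],cv2.COLOR_RGB2HSV)
    z=C[:,:,2]; tab=(np.abs(z)<8)&(C[:,:,0]>350)&(C[:,:,0]<700)&(np.abs(C[:,:,1])<400); print(n,"table z",np.nanmedian(z[tab]))
    for nm,lo,hi in(("green",(50,120,40),(85,255,255)),("yellow",(22,190,90),(32,255,255))):
        m=cv2.inRange(hsv,lo,hi); m[C[:,:,2]<4]=0
        k,l,st,ce=cv2.connectedComponentsWithStats(m)
        for i in range(1,k):
            if st[i,4]>15:
                P=C[l==i]; zt=np.nanpercentile(P[:,2],97); hi_=P[P[:,2]>zt-8]
                print(n,nm,ce[i].round(1),st[i,4],"ztop",zt.round(1),"topmid",((np.nanmax(hi_,0)+np.nanmin(hi_,0))/2).round(1),"all",np.nanmin(P,0).round(),np.nanmax(P,0).round())
    # non-table height components
    m=((z>6)&(z<110)&(C[:,:,0]>330)&(C[:,:,0]<760)&(C[:,:,1]<460)&(C[:,:,1]>-460)).astype(np.uint8)
    k,l,st,ce=cv2.connectedComponentsWithStats(m)
    for i in range(1,k):
        if st[i,4]>40:
            P=C[l==i]; r=cv2.minAreaRect(P[:,:2].astype(np.float32)); print(n,"comp",ce[i].round(),st[i,4],np.round(r[0],1),np.round(r[1],1),round(r[2],1),"zmax",np.nanmax(P[:,2]).round(1))
p=T["p"][:,:,::-1]
a=cv2.resize(p[205:275,160:265],None,fx=5,fy=5,interpolation=cv2.INTER_CUBIC)
b=cv2.resize(p[125:213,175:285],None,fx=5,fy=5,interpolation=cv2.INTER_CUBIC)[:,:525]
c=cv2.resize(S["p"][150:225,380:480,::-1],None,fx=3,fy=3)
o=np.zeros((600,800,3),np.uint8); a=cv2.resize(a,(400,267)); b=cv2.resize(p[125:213,175:285],(400,320),interpolation=cv2.INTER_CUBIC); o[:267,:400]=a; o[270:590,:400]=b; o[:300,400:800]=cv2.resize(c,(400,300))
cv2.imwrite("pics/crop1.png",o)
```

```text
top table z -0.9844568128341962
top green [170.  240.3] 80 ztop 37.8 topmid [443.4 363.   34.6] all [427. 344.  30.] [460. 382.  39.]
top green [417.8 243.2] 90 ztop 61.3 topmid [ 427.4 -218.    57.8] all [ 410. -236.   45.] [ 444. -200.   62.]
top yellow [480.9 238.5] 89 ztop 76.7 topmid [ 436.2 -353.6   74.8] all [ 426. -365.   71.] [ 446. -343.   79.]
top yellow [351.4 243.2] 57 ztop 51.4 topmid [430.9 -67.2  47.8] all [421. -74.  14.] [440. -59.  52.]
top comp [320. 119.] 714 [712.7   2.1] [70.5 70.8] 86.2 zmax 92.5
top comp [230. 149.] 3025 [649.1 218.6] [201.8 244.4] 83.9 zmax 49.4
top comp [408. 166.] 1623 [ 604.3 -199.6] [116.8 117.7] 44.5 zmax 52.7
top comp [232. 240.] 939 [443.3 216.1] [ 38.5 124.7] 71.2 zmax 71.0
top comp [289. 237.] 1028 [446.5  80. ] [90.1 64.3] 17.1 zmax 24.2
top comp [171. 240.] 298 [443.2 362.5] [38.4 40.8] 0.6 zmax 39.3
top comp [474. 238.] 271 [ 436.2 -351.9] [32.6 31.1] 88.9 zmax 78.7
top comp [417. 243.] 319 [ 428.6 -217.4] [38.5 38.9] 66.9 zmax 62.1
top comp [351. 243.] 96 [431.  -67.7] [23.7 25.3] 43.6 zmax 51.7
top comp [182. 280.] 222 [350.2 3
[... 800 characters left out ...]
.6] all [427. -71.  44.] [440. -59.  53.]
scene yellow [303.6 195.2] 53 ztop 26.9 topmid [434.5 -65.5  23.5] all [429. -77.   4.] [444. -56.  28.]
scene comp [208. 171.] 240 [ 440. -354.] [28.9 34.8] 2.1 zmax 79.0
scene comp [253. 178.] 316 [ 428.1 -217.3] [43.5 39.7] 32.4 zmax 62.8
scene comp [304. 190.] 123 [432.4 -65.6] [23.4 22. ] 17.8 zmax 52.6
scene comp [453. 196.] 117 [351.5 326.4] [ 8.1 43.1] 75.3 zmax 68.9
scene comp [392. 260.] 6967 [575.6 203.1] [402.1 256.9] 11.3 zmax 74.0
scene comp [231. 212.] 1267 [ 603.8 -198.9] [119.3 119.2] 37.2 zmax 53.7
scene comp [465. 224.] 289 [445.  363.5] [39.9 40.6] 20.6 zmax 40.2
scene comp [294. 252.] 1364 [713.2   2.4] [71.5 69.7] 18.2 zmax 93.4
```

View pics/crop1.png

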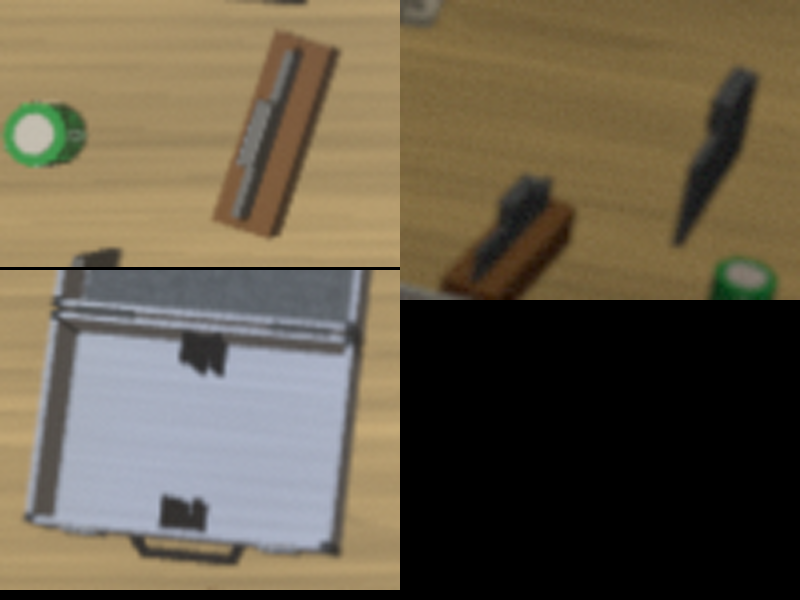

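The crop confirms it: small divider in the slot, its tab at about (232,240) in the full view, and guides at (231,148) and (225,191). Next, precise poses of the case and divider.

Run:
```python
from h import *
for n in("top","scene"):
    A=np.load(f"pics/{n}0.npz"); C=cloud(n,A["d"]); z=C[:,:,2]; X=C[:,:,0]; Y=C[:,:,1]
    # divider tab and plate
    m=(z>50)&(z<80)&(np.hypot(X-443,Y-216)<70); P=C[m]; r=cv2.minAreaRect(P[:,:2].astype(np.float32)); print(n,"tab",m.sum(),np.round(r[0],1),np.round(r[1],1),round(r[2],1),"mean",P.mean(0).round(1),"z",np.percentile(P[:,2],[5,50,95]).round(1))
    q=P[:,:2]-P[:,:2].mean(0); w=np.linalg.svd(q)[2][0]; print("  ang",np.degrees(np.arctan2(w[1],w[0])))
    m=(z>22)&(z<36)&(np.hypot(X-443,Y-216)<80); P=C[m]; r=cv2.minAreaRect(P[:,:2].astype(np.float32)); print(n,"stand",np.round(r[0],1),np.round(r[1],1),round(r[2],1))
    # case rim
    m=(z>35)&(z<52)&(X>480)&(X<760)&(Y>90)&(Y<350); P=C[m][:,:2]
    r=cv2.minAreaRect(P.astype(np.float32)); print(n,"rim all",np.round(r[0],1),np.round(r[1],1),round(r[2],1))
    # black guides
    v=A["p"].max(2); m=(v<60)&(z>10)&(z<52)&(X>500)&(X<665)&(Y>120)&(Y<320)
    k,l,st,ce=cv2.connectedComponentsWithStats(m.astype(np.uint8))
    for i in range(1,k):
        if st[i,4]>8:
            P=C[l==i]; r=cv2.minAreaRect(P[:,:2].astype(np.float32)); print(n,"guide",ce[i].round(1),st[i,4],np.round(r[0],1),np.round(r[1],1),round(r[2],1),np.nanmedian(P[:,2]),np.nanmax(P[:,2]))
# rays: corners of case rim from top picture, refined
A=np.load("pics/top0.npz"); g=cv2.cvtColor(A["p"],cv2.COLOR_RGB2GRAY)
for r in range(142,158): print(r,A["p"][r,218:246].max(1) if 0 else g[r,218:246].tolist())
for r in range(184,200): print(r,g[r,212:240].tolist())
```

```text
top tab 160 [443. 216.] [ 10.8 102.4] 70.4 mean [441.8 215.6  61.9] z [50.6 66.1 70.5]
  ang 161.1764217804272
top stand [443.3 216.1] [ 38.5 124.7] 71.2
top rim all [626.6 221.1] [201.8 286.9] 83.9
top guide [230.9 148.5] 45 [660.2 217. ] [23.7 12.4] 79.2 32.18267952008773 41.61312104807314
top guide [224.8 191.8] 58 [555.6 229. ] [24.5 14.1] 81.9 36.72807255087463 42.93954973560528
scene tab 119 [443.3 214.9] [ 11.1 105.8] 69.5 mean [448.8 214.   61.9] z [51.2 62.4 72.1]
  ang -19.723053037112713
scene stand [441.4 215.3] [ 39.5 128.6] 71.8
scene rim all [627.7 221.6] [199.5 287.7] 83.5
scene guide [368.6 228.5] 18 [551.  134.1] [ 1.9 40.1] 81.0 26.547416888081955 36.45586748174321
scene guide [399.5 223.7] 13 [503.  203.7] [20.6  4.8] 80.8 28.260976605341853 31.81670717877671
scene guide [406.9 237.3] 129 [554.  229.8] [25.5 26.2] 84.0 34.52221682097047 44.08088079113861
scene guide [392.1 260.7] 9 [657.7 209. ] [ 4.2 12.3] 81.2 38.50075491096652 42.581451723660166
142 [84, 86, 84, 84, 85, 83, 82, 61, 55, 57, 64, 73, 81, 83, 84, 85, 77, 81, 101, 106, 106, 118, 121, 132, 132, 134, 
[... 3563 characters left out ...]
178, 176, 177, 178, 179, 175, 144, 100, 78, 77, 76, 71, 71, 66, 64, 62, 60, 57, 61, 107, 169, 175, 174, 175, 176, 175, 174, 173]
196 [161, 163, 164, 164, 173, 172, 159, 144, 137, 137, 136, 136, 132, 119, 116, 113, 111, 94, 85, 121, 173, 177, 177, 178, 178, 177, 177, 177]
197 [119, 121, 123, 129, 138, 141, 142, 142, 141, 147, 149, 157, 155, 148, 153, 154, 152, 144, 138, 151, 172, 174, 175, 174, 176, 176, 176, 177]
198 [69, 70, 86, 111, 111, 108, 109, 110, 110, 114, 117, 126, 127, 127, 136, 138, 142, 141, 140, 148, 152, 159, 160, 162, 170, 170, 172, 172]
199 [56, 53, 74, 127, 129, 128, 125, 123, 124, 122, 122, 123, 114, 115, 115, 111, 115, 110, 112, 116, 118, 124, 126, 129, 136, 138, 139, 141]
```

Run:
```python
from h import *
for n in("top","scene"):
    A=np.load(f"pics/{n}0.npz"); C=cloud(n,A["d"]); z=C[:,:,2]
    for yaw in (-6.2,):
        a=np.radians(yaw); ex=np.array([np.cos(a),np.sin(a)]); ey=np.array([-ex[1],ex[0]])
        d=C[:,:,:2]-[608,223.3]; u=d@ex; v=d@ey
        rim=(z>40)&(z<52)
        # front wall: |v|<80,u<-50 ; hinge wall u 50..90 ; side walls
        f=rim&(abs(v)<85)&(u<-60)&(u>-80); print(n,"front u",np.percentile(u[f],[2,50,98]).round(1), "slope",np.degrees(np.polyfit(v[f],u[f],1)[0]).round(2))
        for s in(1,-1):
            f=rim&(s*v>90)&(s*v<110)&(abs(u)<55); print("side",s,np.percentile(v[f],[2,50,98]).round(1),"yaw corr",np.degrees(np.polyfit(u[f],v[f],1)[0]).round(2),np.median(z[f]))
        f=rim&(abs(v)<85)&(u>50)&(u<85); print("hinge u",np.percentile(u[f],[2,25,50,75,98]).round(1))
        f=(z<12)&(abs(v)<90)&(abs(u)<60); print("floor z",np.median(z[f]))
    # tab only z>60
    m=(z>58)&(z<80)&(np.hypot(C[:,:,0]-443,C[:,:,1]-216)<40); P=C[m]
    a=np.radians(-18.8); ex=np.array([np.cos(a),np.sin(a)]); ey=np.array([-ex[1],ex[0]]); d=P[:,:2]-[443.2,215.8]
    print("tab u",np.percentile(d@ex,[2,98]).round(1),"v",np.percentile(d@ey,[2,98]).round(1),"z",np.percentile(P[:,2],[50,95]))
A=np.load("pics/top0.npz");g=cv2.cvtColor(A["p"],cv2.COLOR_RGB2GRAY)
# guide mouth/notch features by ray at z=42: far slot px, near slot px
print(plane("top",[[231.5,152.5],[226.7,189]],4))
```

```text
top front u [-70.3 -65.6 -62.7] slope -0.02
side 1 [ 94.9  97.1 100.3] yaw corr 0.09 43.29448909358683
side -1 [-100.3  -98.3  -96.1] yaw corr -0.3 44.147016004724605
hinge u [62.4 69.1 72.4 76.7 79.6]
floor z 2.8589545839580524
tab u [-19.3  19. ] v [-5.   5.3] z [68.4531067  70.61845503]
scene front u [-72.1 -66.2 -60.8] slope 0.45
side 1 [95.5 97.5 99.6] yaw corr -0.26 46.73395803793346
side -1 [-98.7 -96.1 -94.3] yaw corr -0.05 45.5688542359884
hinge u [57.6 70.2 75.  77.6 80.2]
floor z 5.043390034148956
tab u [-21.7  19.4] v [-5.7  4.1] z [68.751788   72.84864633]
[[656.77251313 222.32818352   4.        ]
 [566.09718234 233.45307652   4.        ]]
```

```bash
python3 -m pendant '{"delta_pos":[[20,30,0],[20,30,0],[20,30,0],[20,30,0],[20,30,0],[20,30,0],[20,30,0],[20,30,0],[20,30,0],[20,30,0],[20,30,0],[20,30,0]],"angular":[[0,0,1.2],[0,0,1.2],[0,0,1.2],[0,0,1.2],[0,0,1.2],[0,0,1.2],[0,0,1.2],[0,0,1.2],[0,0,1.2],[0,0,1.2],[0,0,1.2],[0,0,1.2]],"gripper":[0,0,0,0,0,0,0,0,0,0,0,0]}' 40
cat >> h.py <<'E'
def st():
    s=manip.sense(); q=np.array(s["ee_rot"]); w,x,y,z=q
    from scipy.spatial.transform import Rotation as Ro
    M=Ro.from_quat([x,y,z,w]).as_matrix()
    print("t",round(s["clock"],2),"pos",np.round(s["eef_pos"],1),"yaw",round(np.degrees(np.arctan2(M[1,0],M[0,0])),2),"tz",M[:,2].round(3),"w",round(s["width"],1),"gf",round(s["grasp_force"],1),"F",np.round(s["contact_force"],1),"q6",round(s["qpos"][5],2))
    return np.array(s["eef_pos"]),np.degrees(np.arctan2(M[1,0],M[0,0]))
def go(x,y,z,yaw):
    p,a=st(); print("delta cm",np.round((np.array([x,y,z])-p)/10,2),"ang",np.round(np.radians((yaw-a+180)%360-180),3))
E
python3 -c "from h import *; go(443.2,215.7,150,161.1)"
```

```text
clock: 1.1
eef_pos: [430.2, -199.3, 256.1]
ee_rot: [-0.0, 0.686, 0.728, -0.0]
contact_force: [0.6, 0.2, -0.2]
width: 42.4
grasp_force: 0.0
t 1.1 pos [ 430.2 -199.3  256.1] yaw 93.4 tz [-0.001  0.    -1.   ] w 42.4 gf 0.0 F [ 0.6  0.2 -0.2] q6 0.9
delta cm [  1.3   41.5  -10.61] ang 1.182
```

```bash
python3 -m pendant '{"delta_pos":[[1.3,41.5,-8],[1.3,41.5,-8],[1.3,41.5,-8],[1.3,41.5,-8],[1.3,41.5,-8],[1.3,41.5,-8],[1.3,41.5,-8],[1.3,41.5,-8],[1.3,41.5,-8],[1.3,41.5,-8],[1.3,41.5,-8],[1.3,41.5,-8]],"angular":[[0,0,1.182],[0,0,1.182],[0,0,1.182],[0,0,1.182],[0,0,1.182],[0,0,1.182],[0,0,1.182],[0,0,1.182],[0,0,1.182],[0,0,1.182],[0,0,1.182],[0,0,1.182]],"gripper":[0,0,0,0,0,0,0,0,0,0,0,0]}'
python3 -c "from h import *; go(443.2,215.7,67,161.1)"
```

```text
clock: 2.1
eef_pos: [442.9, 216.6, 175.4]
ee_rot: [-0.001, 0.163, 0.987, -0.0]
contact_force: [-0.3, -0.4, -0.2]
width: 42.7
grasp_force: 0.0
t 2.1 pos [442.9 216.6 175.4] yaw 161.19 tz [-0.002 -0.    -1.   ] w 42.7 gf 0.0 F [-0.3 -0.4 -0.2] q6 0.61
delta cm [  0.03  -0.09 -10.84] ang -0.002
```

```bash
python3 -m pendant '{"delta_pos":[[0,0,-3],[0,0,-6],[0,0,-9],[0,0,-10.8],[0,0,-10.8],[0,0,-10.8],[0,0,-10.8],[0,0,-10.8],[0,0,-10.8],[0,0,-10.8],[0,0,-10.8],[0,0,-10.8]],"angular":[[0,0,0],[0,0,0],[0,0,0],[0,0,0],[0,0,0],[0,0,0],[0,0,0],[0,0,0],[0,0,0],[0,0,0],[0,0,0],[0,0,0]],"gripper":[0,0,0,0,0,0,0.5,0.9,0.9,0.9,0.9,0.9]}' 40
python3 -c "from h import *; st()"
```

```text
clock: 3.1
eef_pos: [444.1, 215.1, 69.8]
ee_rot: [0.001, 0.163, 0.987, -0.0]
contact_force: [-0.1, -3.6, 6.1]
width: 9.2
grasp_force: 40.8
t 3.1 pos [444.1 215.1  69.8] yaw 161.19 tz [ 0.003 -0.001 -1.   ] w 9.2 gf 40.8 F [-0.1 -3.6  6.1] q6 0.61
```

```bash
python3 -m pendant '{"delta_pos":[[0,0,0],[0,0,0.5],[0,0,1],[0,0,2],[0,0,3],[0,0,4],[0,0,6],[0,0,8],[0,0,9],[0,0,10],[0,0,10],[0,0,10]],"angular":[[0,0,0],[0,0,0],[0,0,0],[0,0,0],[0,0,0],[0,0,0],[0,0,0],[0,0,0],[0,0,0],[0,0,0],[0,0,0],[0,0,0]],"gripper":[0.9,0.9,0.9,0.9,0.9,0.9,0.9,0.9,0.9,0.9,0.9,0.9]}' 60
cat > held.py <<'E'
from h import *
import sys
tag=sys.argv[1]
p,a=st()
snap("top",tag+"t"); snap("scene",tag+"s")
cs=[]
for n,f in(("top","t"),("scene","s")):
    u,v=proj(n,p-[0,0,20])[0].astype(int); print(n,u,v)
    im=cv2.imread(f"pics/{tag}{f}.png"); im=im[max(v-50,0):v+50,max(u-65,0):u+65]; cs.append(cv2.resize(im,(400,int(400*im.shape[0]/im.shape[1])),interpolation=cv2.INTER_CUBIC)[:300])
h=min(c.shape[0] for c in cs); cv2.imwrite(f"pics/{tag}.png",np.hstack([c[:h] for c in cs]))
E
python3 held.py lift1
```

```text
clock: 4.1
eef_pos: [443.4, 215.7, 169.0]
ee_rot: [0.001, 0.163, 0.987, 0.0]
contact_force: [-0.0, -0.6, -0.6]
width: 9.0
grasp_force: 60.1
t 4.1 pos [443.4 215.7 169. ] yaw 161.23 tz [ 0.002  0.001 -1.   ] w 9.0 gf 60.1 F [-0.  -0.6 -0.6] q6 0.61
top 216 239
scene 413 170
```

View pics/lift1.png

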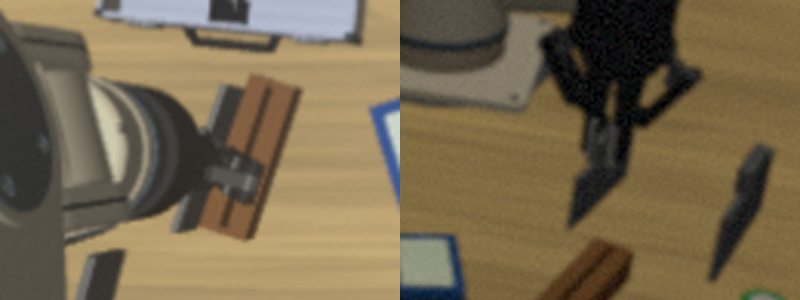

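The divider hangs in the gripper, (225,160) left and (597,180) right, and the stand is empty. Next I measure its offset in the hand.

```bash
cat > heldd.py <<'E'
from h import *
import sys
tag=sys.argv[1]; p,a=st()
for n,f in(("top","t"),("scene","s")):
    A=np.load(f"pics/{tag}{f}.npz"); C=cloud(n,A["d"]); r=np.radians(a+180); ex=np.array([np.cos(r),np.sin(r)]); ey=np.array([-ex[1],ex[0]])
    d=C[:,:,:2]-p[:2]; u=d@ex; v=d@ey; dz=C[:,:,2]-p[2]
    m=(dz>-75)&(dz<-20)&(abs(u)<75)&(abs(v)<14)
    print(n,m.sum(),"u",np.percentile(u[m],[1,3,97,99]).round(1),"v",np.percentile(v[m],[2,50,98]).round(1),"zmin",np.percentile(dz[m],[1,3,97]).round(1),"yawcorr",np.degrees(np.polyfit(u[m],v[m],1)[0]).round(2), "pitch: zmin at ends",[np.percentile(dz[m&(u<-35)],3).round(1) if (m&(u<-35)).any() else 0,np.percentile(dz[m&(u>35)],3).round(1) if (m&(u>35)).any() else 0])
E
python3 heldd.py lift1; python3 -c "from h import *; go(607.7,223.4,180,173.7)"
```

```text
t 4.2 pos [442.9 215.5 167.9] yaw 161.22 tz [-0.001 -0.    -1.   ] w 8.9 gf 60.1 F [ 0.7  0.2 -1.1] q6 0.61
top 199 u [-52.3 -51.   49.5  51.1] v [-0.9 -0.1  2.7] zmin [-63.7 -62.6 -20.6] yawcorr -0.25 pitch: zmin at ends [np.float64(-60.3), np.float64(-62.5)]
scene 214 u [-54.4 -52.2  49.7  51.2] v [-2.4  2.4  3.9] zmin [-61.8 -60.7 -21. ] yawcorr -0.94 pitch: zmin at ends [np.float64(-59.6), np.float64(-60.9)]
t 4.2 pos [442.9 215.5 167.9] yaw 161.22 tz [-0.001 -0.    -1.   ] w 8.9 gf 60.1 F [ 0.7  0.2 -1.1] q6 0.61
delta cm [16.48  0.79  1.21] ang 0.218
```

```bash
python3 -m pendant '{"delta_pos":[[8,0.4,1],[12,0.8,1],[16.5,0.8,1],[16.5,0.8,1],[16.5,0.8,1],[16.5,0.8,1],[16.5,0.8,0],[16.5,0.8,-2],[16.5,0.8,-4],[16.5,0.8,-4],[16.5,0.8,-4],[16.5,0.8,-4]],"angular":[[0,0,0.1],[0,0,0.218],[0,0,0.218],[0,0,0.218],[0,0,0.218],[0,0,0.218],[0,0,0.218],[0,0,0.218],[0,0,0.218],[0,0,0.218],[0,0,0.218],[0,0,0.218]],"gripper":[0.9,0.9,0.9,0.9,0.9,0.9,0.9,0.9,0.9,0.9,0.9,0.9]}' 60
python3 held.py over1; python3 heldd.py over1; python3 -c "from h import *; go(607.7,223.4,66,173.7)"
```

```text
clock: 5.2
eef_pos: [607.7, 223.7, 129.4]
ee_rot: [0.0, 0.055, 0.999, 0.0]
contact_force: [1.1, -1.1, -0.5]
width: 8.9
grasp_force: 60.1
t 5.2 pos [607.7 223.7 129.4] yaw 173.73 tz [ 0.001  0.    -1.   ] w 8.9 gf 60.1 F [ 1.1 -1.1 -0.5] q6 0.33
top 218 163
scene 406 222
t 5.3 pos [608.4 223.7 129.8] yaw 173.72 tz [ 0.002  0.    -1.   ] w 9.2 gf 60.1 F [-0.5 -0.5 -0.4] q6 0.33
top 188 u [-53.4 -52.9  47.   48.4] v [-2.5 -1.4  3.2] zmin [-66.4 -65.2 -20.3] yawcorr -0.23 pitch: zmin at ends [np.float64(-65.5), np.float64(-65.1)]
scene 105 u [-30.7 -19.3  50.3  50.6] v [-2.7  2.2  3. ] zmin [-63.  -62.3 -21.9] yawcorr -1.71 pitch: zmin at ends [0, np.float64(-62.5)]
t 5.3 pos [608.4 223.7 129.8] yaw 173.72 tz [ 0.002  0.    -1.   ] w 9.2 gf 60.1 F [-0.5 -0.5 -0.4] q6 0.33
delta cm [-0.07 -0.03 -6.38] ang -0.0
```

View pics/over1.png

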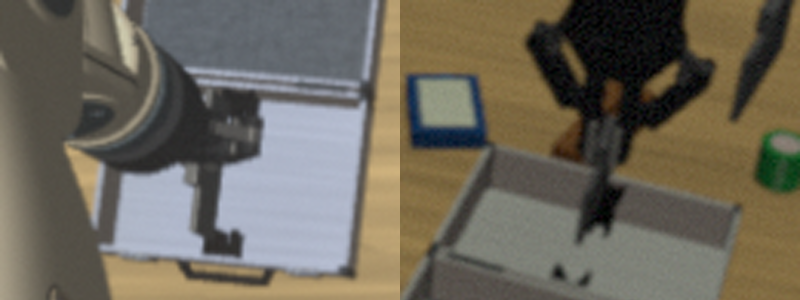

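The plate lines up with both guides: near end at (205,225) over the guide at (220,243), far end at the top guide (230,95). Lowering in steps.

```bash
python3 -m pendant '{"delta_pos":[[-0.05,0,-1],[-0.05,0,-1.5],[-0.05,0,-2],[-0.05,0,-2.3],[-0.05,0,-2.6],[-0.05,0,-2.9],[-0.05,0,-3.2],[-0.05,0,-3.4],[-0.05,0,-3.4],[-0.05,0,-3.4]],"angular":[[0,0,0],[0,0,0],[0,0,0],[0,0,0],[0,0,0],[0,0,0],[0,0,0],[0,0,0],[0,0,0],[0,0,0]],"gripper":[0.9,0.9,0.9,0.9,0.9,0.9,0.9,0.9,0.9,0.9]}' 60
```

```text
clock: 6.13
eef_pos: [608.1, 223.5, 94.5]
ee_rot: [0.0, 0.055, 0.998, 0.0]
contact_force: [2.5, -0.2, -0.1]
width: 8.8
grasp_force: 60.1
```

```bash
python3 -m pendant '{"delta_pos":[[0.05,0,-0.4],[0.05,0,-0.8],[0.05,0,-1.2],[0.05,0,-1.6],[0.05,0,-2],[0.05,0,-2.3],[0.05,0,-2.5],[0.05,0,-2.7],[0.05,0,-2.8],[0.05,0,-2.8]],"angular":[[0,0,0],[0,0,0],[0,0,0],[0,0,0],[0,0,0],[0,0,0],[0,0,0],[0,0,0],[0,0,0],[0,0,0]],"gripper":[0.9,0.9,0.9,0.9,0.9,0.9,0.9,0.9,0.9,0.9]}' 60;python3 -c "from h import *; st()"
```

```text
clock: 6.97
eef_pos: [610.1, 223.5, 68.1]
ee_rot: [0.003, 0.055, 0.998, 0.0]
contact_force: [2.9, -1.1, 9.3]
width: 8.9
grasp_force: 62.1
t 6.97 pos [610.1 223.5  68.1] yaw 173.69 tz [ 0.005  0.    -1.   ] w 8.9 gf 62.1 F [ 2.9 -1.1  9.3] q6 0.33
```

```bash
python3 -m pendant '{"delta_pos":[[0,0,-0.1],[0,0,-0.2],[0,0,-0.3],[0,0,-0.3],[0,0,-0.3]],"angular":[[0,0,0],[0,0,0],[0,0,0],[0,0,0],[0,0,0]],"gripper":[0.9,0.9,0.9,0.9,0.9]}' 60;python3 -c "from h import *; st()"
```

```text
clock: 7.38
eef_pos: [609.9, 223.8, 67.8]
ee_rot: [0.003, 0.055, 0.998, 0.001]
contact_force: [-5.5, -2.3, 30.6]
width: 9.0
grasp_force: 65.3
t 7.38 pos [609.9 223.8  67.8] yaw 173.71 tz [ 0.007  0.001 -1.   ] w 9.0 gf 65.3 F [-5.5 -2.3 30.6] q6 0.33
```

```bash
python3 -m pendant '{"delta_pos":[[0,0,0.3],[0,0,0.3],[0,0,0.3],[0,0,0.3],[0,0,1],[0,0,2],[0,0,4],[0,0,7],[0,0,10],[0,0,13],[0,0,13],[0,0,13]],"angular":[[0,0,0],[0,0,0],[0,0,0],[0,0,0],[0,0,0],[0,0,0],[0,0,0],[0,0,0],[0,0,0],[0,0,0],[0,0,0],[0,0,0]],"gripper":[0.3,0.1,0.1,0.1,0.1,0.1,0.1,0.1,0.1,0.1,0.1,0.1]}' 60;python3 -c "from h import *; go(428.2,-217.4,180,84)"
```

```text
clock: 8.38
eef_pos: [609.0, 223.7, 196.1]
ee_rot: [0.002, 0.055, 0.998, 0.001]
contact_force: [-0.4, -0.5, 0.2]
width: 38.3
grasp_force: 0.0
t 8.38 pos [609.  223.7 196.1] yaw 173.71 tz [ 0.004  0.001 -1.   ] w 38.3 gf 0.0 F [-0.4 -0.5  0.2] q6 0.33
delta cm [-18.08 -44.11  -1.61] ang -1.566
```

```bash
python3 -m pendant '{"delta_pos":[[-18.1,-44.1,0],[-18.1,-44.1,0],[-18.1,-44.1,0],[-18.1,-44.1,0],[-18.1,-44.1,0],[-18.1,-44.1,0],[-18.1,-44.1,0],[-18.1,-44.1,0],[-18.1,-44.1,0],[-18.1,-44.1,0],[-18.1,-44.1,0],[-18.1,-44.1,0]],"angular":[[0,0,-1.45],[0,0,-1.45],[0,0,-1.45],[0,0,-1.45],[0,0,-1.45],[0,0,-1.45],[0,0,-1.45],[0,0,-1.45],[0,0,-1.45],[0,0,-1.45],[0,0,-1.45],[0,0,-1.45]],"gripper":[-0.5,-0.5,-0.5,-0.5,-0.5,-0.5,-0.5,-0.5,-0.5,-0.5,-0.5,-0.5]}' 60;python3 - <<'E'
from h import *
go(428.2,-217.4,44,84)
snap("top","afterdiv_t"); snap("scene","afterdiv_s")
for n,f in(("top","t"),("scene","s")):
    A=np.load(f"pics/afterdiv_{f}.npz"); C=cloud(n,A["d"]); a=np.radians(-6.3); ex=np.array([np.cos(a),np.sin(a)]); ey=np.array([-ex[1],ex[0]])
    d=C[:,:,:2]-[607.7,223.4]; u=d@ex; v=d@ey; z=C[:,:,2]
    m=(z>53)&(z<95)&(abs(u)<60)&(abs(v)<20); print(n,"tab",m.sum(),"u",np.percentile(u[m],[2,98]).round(1),"v",np.percentile(v[m],[2,98]).round(1),"z",np.percentile(z[m],[50,80,97]).round(1))
    m=(z>40)&(z<52)&(abs(u)<55)&(abs(v)<12); print("plate top z",np.median(z[m]).round(1),np.percentile(u[m],[2,98]).round(1))
a=cv2.imread("pics/afterdiv_t.png")[125:210,175:285]; b=cv2.imread("pics/afterdiv_s.png")[205:290,335:445]
cv2.imwrite("pics/afterdiv.png",np.hstack([cv2.resize(a,(400,309),interpolation=cv2.INTER_CUBIC),cv2.resize(b,(400,309),interpolation=cv2.INTER_CUBIC)]))
E
```

```text
clock: 9.38
eef_pos: [425.1, -220.7, 192.6]
ee_rot: [-0.0, 0.707, 0.708, -0.001]
contact_force: [0.2, 0.3, 0.2]
width: 64.1
grasp_force: 0.0
t 9.38 pos [ 425.1 -220.7  192.6] yaw 90.09 tz [-0.001 -0.    -1.   ] w 64.1 gf 0.0 F [0.2 0.3 0.2] q6 0.92
delta cm [  0.31   0.33 -14.86] ang -0.106
top tab 104 u [-20.4  18.2] v [-3.6  6.4] z [66.1 67.7 69.2]
plate top z 47.7 [-50.7  51. ]
scene tab 89 u [-19.6  20.3] v [-3.5  6.4] z [67.6 68.9 70.1]
plate top z 48.1 [-52.2  53.8]
```

View pics/afterdiv.png

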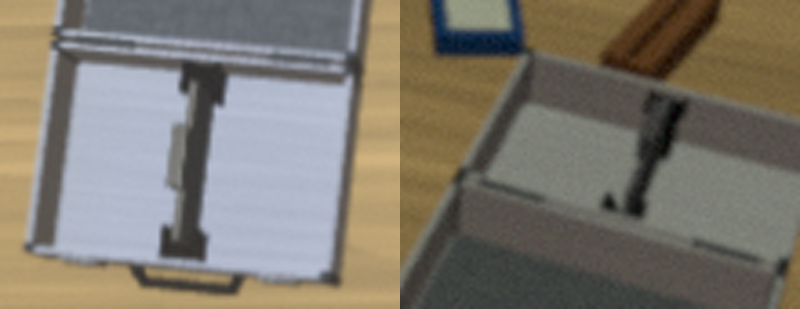

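The divider sits in both guides: tab at (175,155) left, ends at (205,75) and (180,243). Its tab top is at z≈68, so it's home. Next is the tall stack.

```bash
python3 -m pendant '{"delta_pos":[[0.3,0.3,-2],[0.3,0.3,-5],[0.3,0.3,-8],[0.3,0.3,-11],[0.3,0.3,-13.5],[0.3,0.3,-14.8],[0.3,0.3,-14.8],[0.3,0.3,-14.8],[0.3,0.3,-14.8],[0.3,0.3,-14.8],[0.3,0.3,-14.8],[0.3,0.3,-14.8]],"angular":[[0,0,-0.1],[0,0,-0.1],[0,0,-0.1],[0,0,-0.1],[0,0,-0.1],[0,0,-0.1],[0,0,-0.1],[0,0,-0.1],[0,0,-0.1],[0,0,-0.1],[0,0,-0.1],[0,0,-0.1]],"gripper":[-0.5,-0.5,-0.5,-0.5,-0.5,-0.5,-0.5,0,0.4,0.4,0.4,0.4]}' 40
python3 -m pendant '{"delta_pos":[[0,0,0],[0,0,0],[0,0,0.5],[0,0,1],[0,0,2],[0,0,4],[0,0,7],[0,0,10],[0,0,13],[0,0,14],[0,0,14],[0,0,14]],"angular":[[0,0,0],[0,0,0],[0,0,0],[0,0,0],[0,0,0],[0,0,0],[0,0,0],[0,0,0],[0,0,0],[0,0,0],[0,0,0],[0,0,0]],"gripper":[0.4,0.4,0.4,0.4,0.4,0.4,0.4,0.4,0.4,0.4,0.4,0.4]}' 40
python3 -c "from h import *; go(613.1,272.7,180,84)"
```

```text
clock: 10.48
eef_pos: [430.7, -214.7, 46.2]
ee_rot: [0.001, 0.738, 0.675, 0.0]
contact_force: [-0.6, 1.5, 3.8]
width: 39.1
grasp_force: 40.4
clock: 11.48
eef_pos: [430.1, -214.5, 185.5]
ee_rot: [0.0, 0.738, 0.675, 0.0]
contact_force: [0.3, 0.0, -1.7]
width: 39.2
grasp_force: 40.6
t 11.48 pos [ 430.1 -214.5  185.5] yaw 84.9 tz [ 0.001 -0.001 -1.   ] w 39.2 gf 40.6 F [ 0.3  0.  -1.7] q6 1.02
delta cm [18.3  48.72 -0.55] ang -0.016
```

```bash
python3 -m pendant '{"delta_pos":[[18.3,48.9,0],[18.3,48.9,0],[18.3,48.9,0],[18.3,48.9,0],[18.3,48.9,0],[18.3,48.9,0],[18.3,48.9,0],[18.3,48.9,0],[18.3,48.9,0],[18.3,48.9,0],[18.3,48.9,0],[18.3,48.9,0]],"angular":[[0,0,0],[0,0,0],[0,0,0],[0,0,0],[0,0,0],[0,0,0],[0,0,0],[0,0,0],[0,0,0],[0,0,0],[0,0,0],[0,0,0]],"gripper":[0.4,0.4,0.4,0.4,0.4,0.4,0.4,0.4,0.4,0.4,0.4,0.4]}' 40
python3 -m pendant '{"delta_pos":[[0,0,0],[0,0,0],[0,0,-3],[0,0,-3],[0,0,-3],[0,0,-3]],"angular":[[0,0,0],[0,0,0],[0,0,0],[0,0,0],[0,0,0],[0,0,0]],"gripper":[0.4,0.4,0.4,0.4,0.4,0.4]}' 40
cat > hg.py <<'E'
from h import *
import sys
# held green stack: offset of cloud points from TCP
tag=sys.argv[1]; p,a=st(); 
for n in("top","scene"):
    A,dd=snap(n,tag+n[0]); C=cloud(n,dd); hsv=cv2.cvtColor(A,cv2.COLOR_RGB2HSV)
    m=(cv2.inRange(hsv,(50,90,25),(88,255,255))>0)|(A.min(2)>150)
    d=C-p; m&=(np.hypot(d[:,:,0],d[:,:,1])<32)&(d[:,:,2]<5)&(d[:,:,2]>-70)
    P=C[m]; print(n,m.sum()); 
    if m.sum()<15: continue
    # circle fit of radius 20
    from scipy.optimize import least_squares
    r=least_squares(lambda c:np.hypot(P[:,0]-c[0],P[:,1]-c[1])-20,p[:2],loss="soft_l1"); print(" centre",r.x.round(1),"off",(r.x-p[:2]).round(1),"z",np.percentile(P[:,2],[2,98]).round(1))
E
python3 hg.py tall; python3 -c "from h import *; go(613.1,272.7,50,84)"
```

```text
clock: 12.48
eef_pos: [605.1, 255.7, 183.1]
ee_rot: [-0.001, 0.738, 0.675, -0.001]
contact_force: [1.6, -1.1, -1.0]
width: 39.5
grasp_force: 40.6
clock: 12.98
eef_pos: [605.3, 252.7, 155.7]
ee_rot: [-0.0, 0.738, 0.675, -0.0]
contact_force: [-0.3, 0.3, -0.5]
width: 39.3
grasp_force: 40.9
t 12.98 pos [605.3 252.7 155.7] yaw 84.83 tz [-0.001 -0.    -1.   ] w 39.3 gf 40.9 F [-0.3  0.3 -0.5] q6 1.93
top 74
 centre [607.  248.1] off [ 1.8 -4.6] z [118.9 160.2]
scene 156
 centre [605.5 247.3] off [ 0.2 -5.4] z [115.  158.4]
t 13.08 pos [605.8 253.1 156.6] yaw 84.85 tz [ 0.001  0.    -1.   ] w 39.0 gf 40.9 F [-0.1 -0.7 -1.4] q6 1.93
delta cm [  0.73   1.96 -10.66] ang -0.015
```

```bash
python3 -m pendant '{"delta_pos":[[0.7,2.3,0],[0.7,2.3,0],[0.7,2.3,0],[0.7,2.3,-2],[0.7,2.3,-4],[0.7,2.3,-6],[0.7,2.3,-7.5],[0.7,2.3,-8.5],[0.7,2.3,-9.3],[0.7,2.3,-9.8],[0.7,2.3,-10.1],[0.7,2.3,-10.3]],"angular":[[0,0,0],[0,0,0],[0,0,0],[0,0,0],[0,0,0],[0,0,0],[0,0,0],[0,0,0],[0,0,0],[0,0,0],[0,0,0],[0,0,0]],"gripper":[0.4,0.4,0.4,0.4,0.4,0.4,0.4,0.4,0.4,0.4,0.4,0.4]}' 40;  python3 -m pendant '{"delta_pos":[[0,0,0],[0,0,-0.1],[0,0,-0.2]],"angular":[[0,0,0],[0,0,0],[0,0,0]],"gripper":[0.4,0.4,0.4]}' 40; python3 -c "from h import *; go(612.6,276.2,50,84)"
```

```text
clock: 14.08
eef_pos: [612.7, 276.7, 52.6]
ee_rot: [0.0, 0.738, 0.675, 0.0]
contact_force: [-0.4, 0.8, -2.0]
width: 39.7
grasp_force: 41.0
clock: 14.33
eef_pos: [612.7, 276.9, 50.9]
ee_rot: [0.0, 0.738, 0.675, 0.0]
contact_force: [-0.6, 0.4, -0.1]
width: 38.6
grasp_force: 41.0
t 14.33 pos [612.7 276.9  50.9] yaw 84.9 tz [ 0.001  0.    -1.   ] w 38.6 gf 41.0 F [-0.6  0.4 -0.1] q6 1.96
delta cm [-0.01 -0.07 -0.09] ang -0.016
```

```bash
python3 -m pendant '{"delta_pos":[[0,0,-0.05],[0,0,-0.05],[0,0,-0.05],[0,0,-0.05],[0,0,0],[0,0,2],[0,0,5],[0,0,8],[0,0,10],[0,0,12],[0,0,12],[0,0,12]],"angular":[[0,0,0],[0,0,0],[0,0,0],[0,0,0],[0,0,0],[0,0,0],[0,0,0],[0,0,0],[0,0,0],[0,0,0],[0,0,0],[0,0,0]],"gripper":[0,-0.4,-0.4,-0.4,-0.4,-0.4,-0.4,-0.4,-0.4,-0.4,-0.4,-0.4]}' 40
python3 -m pendant '{"delta_pos":[[-16.8,8.6,0],[-16.8,8.6,0],[-16.8,8.6,0],[-16.8,8.6,0],[-16.8,8.6,0],[-16.8,8.6,0],[-16.8,8.6,0],[-16.8,8.6,0],[-16.8,8.6,0],[-16.8,8.6,0]],"angular":[[0,0,0],[0,0,0],[0,0,0],[0,0,0],[0,0,0],[0,0,0],[0,0,0],[0,0,0],[0,0,0],[0,0,0]],"gripper":[-0.4,-0.4,-0.4,-0.4,-0.4,-0.4,-0.4,-0.4,-0.4,-0.4]}' 40
cat > fs.py <<'E'
from h import *
import sys
from scipy.optimize import least_squares
def circ(x,y,R,col,z0,z1,tag,rad=35):
    out=[]
    for n in("top","scene"):
        A,dd=snap(n,tag+n[0]); C=cloud(n,dd); hsv=cv2.cvtColor(A,cv2.COLOR_RGB2HSV)
        m=(cv2.inRange(hsv,(50,90,25),(88,255,255))>0)|(A.min(2)>110) if col=="g" else cv2.inRange(hsv,(20,120,60),(34,255,255))>0
        m&=(np.hypot(C[:,:,0]-x,C[:,:,1]-y)<rad)&(C[:,:,2]>z0)&(C[:,:,2]<z1); P=C[m]
        if m.sum()<8: print(n,"few",m.sum()); continue
        top=P[P[:,2]>np.percentile(P[:,2],97)-6]; c,r=cv2.minEnclosingCircle(top[:,:2].astype(np.float32))
        print(n,m.sum(),"enclosing",np.round(c,1),round(r,1),"top z",np.percentile(P[:,2],[50,97]).round(1))
E
python3 - <<'E'
from fs import *
go(444.3,363.3,28,84); circ(613,273,20,"g",20,80,"tp")
E
```

```text
clock: 15.33
eef_pos: [612.9, 276.9, 171.5]
ee_rot: [0.001, 0.738, 0.675, 0.001]
contact_force: [0.8, -0.2, -0.9]
width: 60.1
grasp_force: 0.0
clock: 16.17
eef_pos: [445.4, 362.2, 169.7]
ee_rot: [-0.0, 0.738, 0.674, -0.0]
contact_force: [-1.1, 0.0, -0.4]
width: 60.1
grasp_force: 0.0
t 16.17 pos [445.4 362.2 169.7] yaw 84.82 tz [-0. -0. -1.] w 60.1 gf 0.0 F [-1.1  0.  -0.4] q6 2.2
delta cm [ -0.11   0.11 -14.17] ang -0.014
top 273 enclosing [613.9 272. ] 20.4 top z [62.1 65.3]
scene 326 enclosing [614.1 271.8] 21.6 top z [53.1 65.3]
```

```bash
python3 -m pendant '{"delta_pos":[[-0.1,0.1,-3],[-0.1,0.1,-6],[-0.1,0.1,-9],[-0.1,0.1,-11.5],[-0.1,0.1,-13],[-0.1,0.1,-13.7],[-0.1,0.1,-13.7],[-0.1,0.1,-13.7],[-0.1,0.1,-13.7],[-0.1,0.1,-13.7],[-0.1,0.1,-13.7],[-0.1,0.1,-13.7]],"angular":[[0,0,0],[0,0,0],[0,0,0],[0,0,0],[0,0,0],[0,0,0],[0,0,0],[0,0,0],[0,0,0],[0,0,0],[0,0,0],[0,0,0]],"gripper":[-0.4,-0.4,-0.4,-0.4,-0.4,-0.4,-0.4,0,0.4,0.4,0.4,0.4]}' 40
python3 -m pendant '{"delta_pos":[[0,0,0],[0,0,0],[0,0,0.5],[0,0,1],[0,0,2],[0,0,4],[0,0,7],[0,0,10],[0,0,13],[0,0,13],[0,0,13],[0,0,13]],"angular":[[0,0,0],[0,0,0],[0,0,0],[0,0,0],[0,0,0],[0,0,0],[0,0,0],[0,0,0],[0,0,0],[0,0,0],[0,0,0],[0,0,0]],"gripper":[0.4,0.4,0.4,0.4,0.4,0.4,0.4,0.4,0.4,0.4,0.4,0.4]}' 40
python3 -c "from h import *; go(602.3,175.3,150,84)"
```

```text
clock: 17.27
eef_pos: [444.1, 364.2, 34.5]
ee_rot: [0.0, 0.738, 0.675, 0.001]
contact_force: [-0.0, -0.4, 6.9]
width: 38.5
grasp_force: 40.8
clock: 18.27
eef_pos: [443.1, 363.6, 163.3]
ee_rot: [-0.0, 0.738, 0.675, -0.0]
contact_force: [0.1, -0.3, -1.0]
width: 38.7
grasp_force: 40.4
t 18.27 pos [443.1 363.6 163.3] yaw 84.9 tz [-0. -0. -1.] w 38.7 gf 40.4 F [ 0.1 -0.3 -1. ] q6 2.2
delta cm [ 15.92 -18.83  -1.33] ang -0.016
```

```bash
python3 -m pendant '{"delta_pos":[[15.9,-18.8,-1],[15.9,-18.8,-1],[15.9,-18.8,-1],[15.9,-18.8,-1],[15.9,-18.8,-1],[15.9,-18.8,-1],[15.9,-18.8,-1],[15.9,-18.8,-1],[15.9,-18.8,-1],[15.9,-18.8,-1],[15.9,-18.8,-1],[15.9,-18.8,-1]],"angular":[[0,0,0],[0,0,0],[0,0,0],[0,0,0],[0,0,0],[0,0,0],[0,0,0],[0,0,0],[0,0,0],[0,0,0],[0,0,0],[0,0,0]],"gripper":[0.4,0.4,0.4,0.4,0.4,0.4,0.4,0.4,0.4,0.4,0.4,0.4]}' 40
python3 hg.py short; python3 -c "from h import *; go(602.3,175.3,40,84)"
```

```text
clock: 19.27
eef_pos: [601.8, 176.8, 153.4]
ee_rot: [-0.0, 0.737, 0.676, 0.0]
contact_force: [-0.3, 0.1, -2.6]
width: 38.7
grasp_force: 40.7
t 19.27 pos [601.8 176.8 153.4] yaw 84.99 tz [-0.  0. -1.] w 38.7 gf 40.7 F [-0.3  0.1 -2.6] q6 1.81
top 113
 centre [602.2 179.9] off [0.5 3.1] z [136.9 156.8]
scene 85
 centre [602.  175.6] off [ 0.2 -1.2] z [123.6 157.9]
t 19.37 pos [602.  176.6 153.5] yaw 84.98 tz [ 0.  0. -1.] w 39.1 gf 40.7 F [ 0.2  0.5 -0.5] q6 1.81
delta cm [  0.03  -0.13 -11.35] ang -0.017
```

```bash
python3 -m pendant '{"delta_pos":[[0,-0.1,-2],[0,-0.1,-4],[0,-0.1,-6],[0,-0.1,-8],[0,-0.1,-9],[0,-0.1,-10],[0,-0.1,-10.5],[0,-0.1,-10.8],[0,-0.1,-11.1],[0,-0.1,-11.3],[0,-0.1,-11.3]],"angular":[[0,0,0],[0,0,0],[0,0,0],[0,0,0],[0,0,0],[0,0,0],[0,0,0],[0,0,0],[0,0,0],[0,0,0],[0,0,0]],"gripper":[0.4,0.4,0.4,0.4,0.4,0.4,0.4,0.4,0.4,0.4,0.4]}' 40;  python3 -m pendant '{"delta_pos":[[0,0,-0.1],[0,0,-0.1],[0,0,-0.1]],"angular":[[0,0,0],[0,0,0],[0,0,0]],"gripper":[0.4,0.4,0.4]}' 40; python3 -c "from h import *; go(602.3,175.9,38,84)"
```

```text
clock: 20.28
eef_pos: [602.6, 174.8, 40.5]
ee_rot: [0.0, 0.738, 0.675, 0.0]
contact_force: [-0.8, 0.9, -1.6]
width: 38.7
grasp_force: 40.7
clock: 20.53
eef_pos: [602.6, 174.8, 39.6]
ee_rot: [0.0, 0.738, 0.675, 0.0]
contact_force: [0.1, -0.5, -1.3]
width: 39.1
grasp_force: 40.7
t 20.53 pos [602.6 174.8  39.6] yaw 84.9 tz [ 0.  0. -1.] w 39.1 gf 40.7 F [ 0.1 -0.5 -1.3] q6 1.81
delta cm [-0.03  0.11 -0.16] ang -0.016
```

Still hanging; lower until contact.

```bash
python3 -m pendant '{"delta_pos":[[0,0.05,-0.1],[0,0.05,-0.2],[0,0.05,-0.2],[0,0.05,-0.2]],"angular":[[0,0,0],[0,0,0],[0,0,0],[0,0,0]],"gripper":[0.4,0.4,0.4,0.4]}' 40; python3 -c "from h import *; st()"
```

```text
clock: 20.87
eef_pos: [602.6, 175.2, 38.5]
ee_rot: [0.0, 0.738, 0.675, 0.0]
contact_force: [-3.3, -0.5, 9.2]
width: 39.1
grasp_force: 41.7
t 20.87 pos [602.6 175.2  38.5] yaw 84.9 tz [ 0.001 -0.    -1.   ] w 39.1 gf 41.7 F [-3.3 -0.5  9.2] q6 1.81
```

```bash
python3 -m pendant '{"delta_pos":[[0,0,0.1],[0,0,0.1],[0,0,0.1],[0,0,0.1],[0,0,0.1],[0,0,2],[0,0,5],[0,0,8],[0,0,11],[0,0,13],[0,0,13],[0,0,13]],"angular":[[0,0,0],[0,0,0],[0,0,0],[0,0,0],[0,0,0],[0,0,0],[0,0,0],[0,0,0],[0,0,0],[0,0,0],[0,0,0],[0,0,0]],"gripper":[0,-0.3,-0.3,-0.3,-0.3,-0.3,-0.3,-0.3,-0.3,-0.3,-0.2,-0.2]}' 40
python3 -m pendant '{"delta_pos":[[-17.1,-24.2,-2],[-17.1,-24.2,-2],[-17.1,-24.2,-2],[-17.1,-24.2,-2],[-17.1,-24.2,-2],[-17.1,-24.2,-2],[-17.1,-24.2,-2],[-17.1,-24.2,-2],[-17.1,-24.2,-2],[-17.1,-24.2,-2],[-17.1,-24.2,-2],[-17.1,-24.2,-2]],"angular":[[0,0,0],[0,0,0],[0,0,0],[0,0,0],[0,0,0],[0,0,0],[0,0,0],[0,0,0],[0,0,0],[0,0,0],[0,0,0],[0,0,0]],"gripper":[-0.2,-0.2,-0.2,-0.2,-0.2,-0.2,-0.2,-0.2,-0.2,-0.2,-0.2,-0.2]}' 30
python3 - <<'E'
from fs import *
go(431.8,-66.5,47,84.9); circ(602.3,175.3,20,"g",20,80,"sp"); circ(613,273,20,"g",20,80,"sp")
circ(431.8,-66.5,10,"y",35,70,"sp")
E
```

```text
clock: 21.87
eef_pos: [602.9, 175.3, 168.2]
ee_rot: [0.001, 0.738, 0.675, 0.001]
contact_force: [0.4, -0.5, -0.7]
width: 51.3
grasp_force: 0.0
clock: 22.87
eef_pos: [432.0, -65.8, 146.9]
ee_rot: [-0.0, 0.737, 0.676, -0.0]
contact_force: [0.8, -0.6, 0.6]
width: 51.2
grasp_force: 0.0
t 22.87 pos [432.  -65.8 146.9] yaw 85.0 tz [-0.  0. -1.] w 51.2 gf 0.0 F [ 0.8 -0.6  0.6] q6 1.31
delta cm [-0.02 -0.07 -9.99] ang -0.002
top 217 enclosing [605.  173.9] 19.7 top z [39.  41.9]
scene 181 enclosing [604.4 175.1] 19.9 top z [38.9 42.9]
top 270 enclosing [613.9 272.6] 20.7 top z [61.9 65.2]
scene 326 enclosing [613.6 272.3] 21.6 top z [52.1 65.6]
top few 0
scene 52 enclosing [430.  -66.2] 9.4 top z [46.4 52.1]
```

```bash
python3 -m pendant '{"delta_pos":[[0,-0.05,-3],[0,-0.05,-5],[0,-0.05,-7],[0,-0.05,-9],[0,-0.05,-10],[0,-0.05,-10],[0,-0.05,-10],[0,-0.05,-10],[0,-0.05,-10],[0,-0.05,-10],[0,-0.05,-10],[0,-0.05,-10]],"angular":[[0,0,0],[0,0,0],[0,0,0],[0,0,0],[0,0,0],[0,0,0],[0,0,0],[0,0,0],[0,0,0],[0,0,0],[0,0,0],[0,0,0]],"gripper":[-0.2,-0.2,-0.2,-0.2,-0.2,-0.2,0.1,0.4,0.8,0.8,0.8,0.8]}' 30
python3 -m pendant '{"delta_pos":[[0,0,0],[0,0,0],[0,0,0.5],[0,0,1],[0,0,2],[0,0,4],[0,0,7],[0,0,10],[0,0,13],[0,0,13],[0,0,13],[0,0,13]],"angular":[[0,0,0],[0,0,0],[0,0,0],[0,0,0],[0,0,0],[0,0,0],[0,0,0],[0,0,0],[0,0,0],[0,0,0],[0,0,0],[0,0,0]],"gripper":[0.8,0.8,0.8,0.8,0.8,0.8,0.8,0.8,0.8,0.8,0.8,0.8]}' 30
python3 -c "from h import *; go(604,174.8,160,84.9)"
```

```text
clock: 24.17
eef_pos: [431.9, -67.4, 47.9]
ee_rot: [0.001, 0.738, 0.675, 0.0]
contact_force: [-0.1, -0.6, 3.6]
width: 18.7
grasp_force: 29.2
clock: 25.17
eef_pos: [431.0, -67.1, 177.0]
ee_rot: [-0.0, 0.738, 0.675, -0.0]
contact_force: [0.5, -1.4, -0.7]
width: 18.9
grasp_force: 29.7
t 25.17 pos [431.  -67.1 177. ] yaw 84.9 tz [-0.  0. -1.] w 18.9 gf 29.7 F [ 0.5 -1.4 -0.7] q6 1.31
delta cm [17.3  24.19 -1.7 ] ang -0.0
```

```bash
python3 -m pendant '{"delta_pos":[[17.3,24.2,-2],[17.3,24.2,-2],[17.3,24.2,-2],[17.3,24.2,-2],[17.3,24.2,-2],[17.3,24.2,-2],[17.3,24.2,-2],[17.3,24.2,-2],[17.3,24.2,-4],[17.3,24.2,-6],[17.3,24.2,-6],[17.3,24.2,-6]],"angular":[[0,0,0],[0,0,0],[0,0,0],[0,0,0],[0,0,0],[0,0,0],[0,0,0],[0,0,0],[0,0,0],[0,0,0],[0,0,0],[0,0,0]],"gripper":[0.8,0.8,0.8,0.8,0.8,0.8,0.8,0.8,0.8,0.8,0.8,0.8]}' 30
cat > hp.py <<'E'
from fs import *
def pawn(tag,R):
    p,a=st()
    for n in("top","scene"):
        A,dd=snap(n,tag+n[0]); C=cloud(n,dd); hsv=cv2.cvtColor(A,cv2.COLOR_RGB2HSV); d=C-p
        m=(cv2.inRange(hsv,(20,120,40),(34,255,255))>0)&(np.hypot(d[:,:,0],d[:,:,1])<30)&(d[:,:,2]>-80)
        zz=d[:,:,2][m]; 
        if m.sum()<10: print(n,"few",m.sum()); continue
        zb=np.percentile(zz,3); P=C[m&(d[:,:,2]<zb+8)]
        r=least_squares(lambda c:np.hypot(P[:,0]-c[0],P[:,1]-c[1])-R,p[:2],loss="soft_l1")
        print(n,m.sum(),len(P),"foot centre",r.x.round(1),"off",(r.x-p[:2]).round(1),"bottom z rel",zb.round(1))
E
python3 - <<'E'
from hp import *
pawn("sm",12.5); go(604,174.8,90,84.9)
import numpy as np
a=cv2.imread("pics/smt.png");b=cv2.imread("pics/sms.png")
cv2.imwrite("pics/sm.png",np.hstack([cv2.resize(a[125:210,195:305],(400,309),interpolation=cv2.INTER_CUBIC),cv2.resize(b[175:260,325:435],(400,309),interpolation=cv2.INTER_CUBIC)]))
E
```

```text
clock: 26.17
eef_pos: [603.2, 174.5, 115.4]
ee_rot: [-0.001, 0.738, 0.675, -0.002]
contact_force: [0.3, -0.2, 0.3]
width: 19.0
grasp_force: 29.7
t 26.17 pos [603.2 174.5 115.4] yaw 84.9 tz [-0.004 -0.001 -1.   ] w 19.0 gf 29.7 F [ 0.3 -0.2  0.3] q6 1.81
top 47 19 foot centre [601.3 175.8] off [-1.8  1.3] bottom z rel -38.3
scene 79 32 foot centre [601.9 175.1] off [-1.3  0.6] bottom z rel -42.8
t 26.27 pos [604.5 174.5 117.8] yaw 84.88 tz [-0.  0. -1.] w 18.8 gf 29.7 F [-1.2 -0.4  0.3] q6 1.81
delta cm [-0.05  0.03 -2.78] ang 0.0
```

View pics/sm.png

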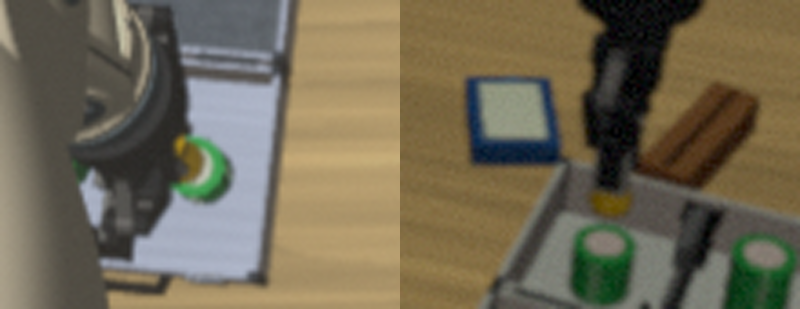

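The small pawn hangs upright over the short stack: foot at (185,160) left and (610,203) right, stack top at (603,240). Lowering.

```bash
python3 -m pendant '{"delta_pos":[[0,-0.02,-0.8],[0,-0.02,-1.6],[0,-0.02,-2.2],[0,-0.02,-2.5],[0,-0.02,-2.6],[0,-0.02,-2.7],[0,-0.02,-2.7]],"angular":[[0,0,0],[0,0,0],[0,0,0],[0,0,0],[0,0,0],[0,0,0],[0,0,0]],"gripper":[0.8,0.8,0.8,0.8,0.8,0.8,0.8]}' 30;  python3 -m pendant '{"delta_pos":[[0,0,-0.1],[0,0,-0.1],[0,0,-0.1]],"angular":[[0,0,0],[0,0,0],[0,0,0]],"gripper":[0.8,0.8,0.8]}' 30; python3 -c "from h import *; st()"
```

```text
clock: 26.85
eef_pos: [604.4, 174.6, 90.2]
ee_rot: [-0.0, 0.738, 0.675, -0.0]
contact_force: [1.1, 0.1, 0.2]
width: 18.7
grasp_force: 29.7
clock: 27.1
eef_pos: [604.5, 174.6, 89.4]
ee_rot: [0.0, 0.738, 0.675, 0.0]
contact_force: [-1.2, -0.2, 0.1]
width: 18.7
grasp_force: 29.7
t 27.1 pos [604.5 174.6  89.4] yaw 84.9 tz [ 0.  0. -1.] w 18.7 gf 29.7 F [-1.2 -0.2  0.1] q6 1.81
```

```bash
python3 -m pendant '{"delta_pos":[[0,0,-0.1],[0,0,-0.1],[0,0,-0.1]],"angular":[[0,0,0],[0,0,0],[0,0,0]],"gripper":[0.8,0.8,0.8]}' 30;  python3 -m pendant '{"delta_pos":[[0,0,-0.1],[0,0,-0.1],[0,0,-0.1]],"angular":[[0,0,0],[0,0,0],[0,0,0]],"gripper":[0.8,0.8,0.8]}' 30; python3 -c "from h import *; st()"
```

```text
clock: 27.35
eef_pos: [604.5, 174.6, 88.4]
ee_rot: [0.0, 0.738, 0.675, 0.0]
contact_force: [-0.3, -0.6, 0.9]
width: 18.7
grasp_force: 29.6
clock: 27.6
eef_pos: [604.7, 174.7, 88.2]
ee_rot: [0.0, 0.738, 0.675, 0.001]
contact_force: [-1.5, 0.1, 6.3]
width: 18.6
grasp_force: 30.3
t 27.6 pos [604.7 174.7  88.2] yaw 84.91 tz [ 0.001  0.    -1.   ] w 18.6 gf 30.3 F [-1.5  0.1  6.3] q6 1.81
```

```bash
python3 -m pendant '{"delta_pos":[[0,0,0.08],[0,0,0.08],[0,0,0.08],[0,0,0.08],[0,0,0.08],[0,0,0.08],[0,0,2],[0,0,4],[0,0,7],[0,0,10],[0,0,10],[0,0,10]],"angular":[[0,0,0],[0,0,0],[0,0,0],[0,0,0],[0,0,0],[0,0,0],[0,0,0],[0,0,0],[0,0,0],[0,0,0],[0,0,0],[0,0,0]],"gripper":[0.8,0.45,0.3,0.1,0,0,0,0,0,0,0,0]}' 20
python3 -m pendant '{"delta_pos":[[-16.7,-40,-1],[-16.7,-40,-1],[-16.7,-40,-1],[-16.7,-40,-1],[-16.7,-40,-1],[-16.7,-40,-1],[-16.7,-40,-1],[-16.7,-40,-1],[-16.7,-40,-1],[-16.7,-40,-1],[-16.7,-40,-1],[-16.7,-40,-1]],"angular":[[0,0,0],[0,0,0],[0,0,0],[0,0,0],[0,0,0],[0,0,0],[0,0,0],[0,0,0],[0,0,0],[0,0,0],[0,0,0],[0,0,0]],"gripper":[-0.2,-0.2,-0.2,-0.2,-0.2,-0.2,-0.2,-0.2,-0.2,-0.2,-0.2,-0.2]}' 30
python3 - <<'E'
from fs import *
go(437,-353,71,84.9); circ(602.3,175.3,20,"g",20,60,"ps"); circ(604,175,10,"y",76,100,"ps"); circ(604,175,10,"y",38,60,"ps"); circ(436.5,-353.5,13,"y",60,100,"ps")
a=cv2.imread("pics/pst.png");b=cv2.imread("pics/pss.png")
cv2.imwrite("pics/ps.png",np.hstack([cv2.resize(a[125:210,175:285],(400,309),interpolation=cv2.INTER_CUBIC),cv2.resize(b[195:280,335:445],(400,309),interpolation=cv2.INTER_CUBIC)]))
E
```

```text
clock: 28.6
eef_pos: [605.2, 174.7, 189.1]
ee_rot: [0.001, 0.738, 0.675, 0.001]
contact_force: [0.4, 0.1, -1.0]
width: 42.9
grasp_force: 0.0
clock: 29.6
eef_pos: [435.6, -228.4, 175.9]
ee_rot: [-0.001, 0.739, 0.673, -0.001]
contact_force: [0.5, 1.1, -0.1]
width: 51.0
grasp_force: 0.0
t 29.6 pos [ 435.6 -228.4  175.9] yaw 84.64 tz [-0.002  0.    -1.   ] w 51.0 gf 0.0 F [ 0.5  1.1 -0.1] q6 1.01
delta cm [  0.14 -12.46 -10.49] ang 0.005
top 101 enclosing [604.5 173.7] 19.8 top z [38.7 43.8]
scene 154 enclosing [606.3 174.2] 18.6 top z [35.5 42.6]
top 65 enclosing [601.7 173.8] 9.5 top z [87.9 91.3]
scene 68 enclosing [603.3 174.7] 9.6 top z [88.4 92.1]
top 40 enclosing [601.9 174.1] 11.0 top z [53.3 58.9]
scene 76 enclosing [604.8 174.7] 10.8 top z [51.3 59.5]
top few 0
scene 69 enclosing [ 434.7 -354.6] 13.9 top z [72.  78.3]
```

View pics/ps.png

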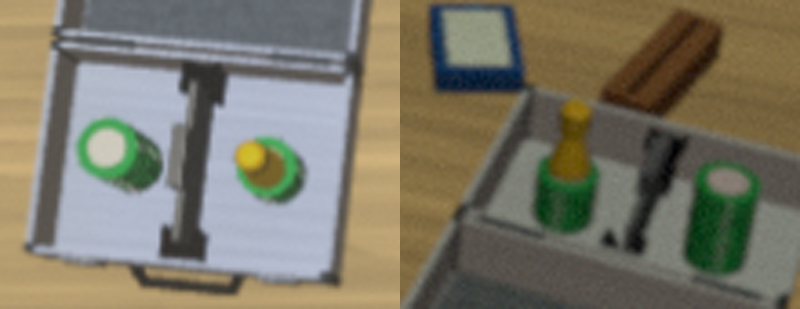

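Both stacks stand in their compartments, at (120,155) and (270,170) in the left crop. The small pawn is upright on the short stack, (575,145) in the right crop. Now the large pawn.

```bash
python3 -m pendant '{"delta_pos":[[0.1,-12.5,-3],[0.1,-12.5,-3],[0.1,-12.5,-3],[0.1,-12.5,-3],[0.1,-12.5,-3],[0.1,-12.5,-3],[0.1,-12.5,-3],[0.1,-12.5,-3]],"angular":[[0,0,0],[0,0,0],[0,0,0],[0,0,0],[0,0,0],[0,0,0],[0,0,0],[0,0,0]],"gripper":[-0.2,-0.2,-0.2,-0.2,-0.2,-0.2,-0.2,-0.2]}' 30
python3 -c "from h import *; go(437,-353.5,71,84.9)"
```

```text
clock: 30.67
eef_pos: [438.7, -349.1, 147.9]
ee_rot: [0.0, 0.737, 0.676, 0.0]
contact_force: [0.7, 0.8, 0.1]
width: 51.3
grasp_force: 0.0
t 30.67 pos [ 438.7 -349.1  147.9] yaw 84.99 tz [ 0. -0. -1.] w 51.3 gf 0.0 F [0.7 0.8 0.1] q6 0.84
delta cm [-0.17 -0.44 -7.69] ang -0.002
```

```bash
python3 -m pendant '{"delta_pos":[[-0.2,-0.45,0],[-0.2,-0.45,-3],[-0.2,-0.45,-5],[-0.2,-0.45,-7],[-0.2,-0.45,-7.7],[-0.2,-0.45,-7.7],[-0.2,-0.45,-7.7],[-0.2,-0.45,-7.7],[-0.2,-0.45,-7.7],[-0.2,-0.45,-7.7],[-0.2,-0.45,-7.7],[-0.2,-0.45,-7.7]],"angular":[[0,0,0],[0,0,0],[0,0,0],[0,0,0],[0,0,0],[0,0,0],[0,0,0],[0,0,0],[0,0,0],[0,0,0],[0,0,0],[0,0,0]],"gripper":[-0.2,-0.2,-0.2,-0.2,-0.2,-0.2,0.1,0.4,0.6,0.7,0.7,0.7]}' 30
python3 -m pendant '{"delta_pos":[[0,0,0],[0,0,0],[0,0,0.5],[0,0,1],[0,0,2],[0,0,4],[0,0,7],[0,0,10],[0,0,13],[0,0,13],[0,0,13],[0,0,13]],"angular":[[0,0,0],[0,0,0],[0,0,0],[0,0,0],[0,0,0],[0,0,0],[0,0,0],[0,0,0],[0,0,0],[0,0,0],[0,0,0],[0,0,0]],"gripper":[0.7,0.7,0.7,0.7,0.7,0.7,0.7,0.7,0.7,0.7,0.7,0.7]}' 30
python3 -c "from h import *; go(604,-91.2,180,84.9)"
```

```text
clock: 31.67
eef_pos: [436.9, -355.5, 71.5]
ee_rot: [0.001, 0.738, 0.675, -0.0]
contact_force: [0.6, 0.6, 6.7]
width: 24.9
grasp_force: 29.7
clock: 32.67
eef_pos: [436.2, -354.7, 200.3]
ee_rot: [-0.0, 0.738, 0.675, -0.0]
contact_force: [-0.4, 0.2, -0.1]
width: 24.6
grasp_force: 29.8
t 32.67 pos [ 436.2 -354.7  200.3] yaw 84.9 tz [-0.  0. -1.] w 24.6 gf 29.8 F [-0.4  0.2 -0.1] q6 0.83
delta cm [16.78 26.35 -2.03] ang -0.0
```

```bash
python3 -m pendant '{"delta_pos":[[16.8,26.2,-2],[16.8,26.2,-2],[16.8,26.2,-2],[16.8,26.2,-2],[16.8,26.2,-2],[16.8,26.2,-2],[16.8,26.2,-2],[16.8,26.2,-2],[16.8,26.2,-2],[16.8,26.2,-2],[16.8,26.2,-2],[16.8,26.2,-2]],"angular":[[0,0,0],[0,0,0],[0,0,0],[0,0,0],[0,0,0],[0,0,0],[0,0,0],[0,0,0],[0,0,0],[0,0,0],[0,0,0],[0,0,0]],"gripper":[0.7,0.7,0.7,0.7,0.7,0.7,0.7,0.7,0.7,0.7,0.7,0.7]}' 30
python3 -m pendant '{"delta_pos":[[0,0,-2],[0,0,-4],[0,0,-7],[0,0,-7],[0,0,-7],[0,0,-7]],"angular":[[0,0,0],[0,0,0],[0,0,0],[0,0,0],[0,0,0],[0,0,0]],"gripper":[0.7,0.7,0.7,0.7,0.7,0.7]}' 30
python3 - <<'E'
from hp import *
pawn("lg",17); go(604,-92.2,73,84.9)
for n in("top","scene"):
    C=cloud(n,np.load(f"pics/lg{n[0]}.npz")["d"]); m=(C[:,:,2]>46)&(C[:,:,2]<56)&(np.hypot(C[:,:,0]-604,C[:,:,1]+199)<75); P=C[m][:,:2]
    r=least_squares(lambda c:np.hypot(P[:,0]-c[0],P[:,1]-c[1])-59,[604,-199],loss="soft_l1"); print(n,"bowl",m.sum(),r.x.round(1))
E
```

```text
clock: 33.67
eef_pos: [603.8, -93.8, 179.8]
ee_rot: [-0.0, 0.738, 0.675, -0.0]
contact_force: [0.2, -0.7, -0.6]
width: 24.8
grasp_force: 29.8
clock: 34.17
eef_pos: [604.7, -93.8, 111.7]
ee_rot: [0.0, 0.738, 0.675, 0.0]
contact_force: [0.5, -0.2, -0.7]
width: 25.1
grasp_force: 29.8
t 34.17 pos [604.7 -93.8 111.7] yaw 84.83 tz [ 0.001 -0.    -1.   ] w 25.1 gf 29.8 F [ 0.5 -0.2 -0.7] q6 1.37
top few 0
scene 271 50 foot centre [603.6 -93.4] off [-1.1  0.4] bottom z rel -68.2
t 34.27 pos [605.1 -93.6 112.1] yaw 84.87 tz [ 0.003 -0.001 -1.   ] w 24.9 gf 29.8 F [ 0.1  0.4 -0.9] q6 1.37
delta cm [-0.11  0.14 -3.91] ang 0.001
top bowl 27 [ 603.4 -197.7]
scene bowl 230 [ 603.8 -198.9]
```

```bash
python3 -m pendant '{"delta_pos":[[-0.1,0.2,-1],[-0.1,0.2,-2],[-0.1,0.2,-3],[-0.1,0.2,-3.5],[-0.1,0.2,-3.8],[-0.1,0.2,-3.9],[-0.1,0.2,-3.9]],"angular":[[0,0,0],[0,0,0],[0,0,0],[0,0,0],[0,0,0],[0,0,0],[0,0,0]],"gripper":[0.7,0.7,0.7,0.7,0.7,0.7,0.7]}' 30;  python3 -m pendant '{"delta_pos":[[0,0,-0.1],[0,0,-0.1],[0,0,-0.1]],"angular":[[0,0,0],[0,0,0],[0,0,0]],"gripper":[0.7,0.7,0.7]}' 30; python3 -c "from h import *; st()"
```

```text
clock: 34.85
eef_pos: [603.0, -90.8, 71.7]
ee_rot: [-0.0, 0.738, 0.675, -0.0]
contact_force: [-2.9, 0.5, 5.6]
width: 24.5
grasp_force: 31.0
clock: 35.1
eef_pos: [603.2, -90.9, 71.5]
ee_rot: [0.0, 0.738, 0.675, -0.0]
contact_force: [-6.1, 1.7, 14.2]
width: 24.8
grasp_force: 32.1
t 35.1 pos [603.2 -90.9  71.5] yaw 84.91 tz [ 0. -0. -1.] w 24.8 gf 32.1 F [-6.1  1.7 14.2] q6 1.37
```

Contact. Back off 1 mm, release, rise and retreat.

```bash
python3 -m pendant '{"delta_pos":[[0,0,0.12],[0,0,0.12],[0,0,0.12],[0,0,0.12],[0,0,0.12],[0,0,0.12],[0,0,2],[0,0,4],[0,0,7],[0,0,10],[0,0,12],[0,0,12]],"angular":[[0,0,0],[0,0,0],[0,0,0],[0,0,0],[0,0,0],[0,0,0],[0,0,0],[0,0,0],[0,0,0],[0,0,0],[0,0,0],[0,0,0]],"gripper":[0.7,0.3,0.2,0,0,0,0,0,0,0,0,0]}' 20
python3 -m pendant '{"delta_pos":[[-20,-30,2],[-20,-30,2],[-20,-30,2],[-20,-30,2],[-20,-30,2],[-20,-30,2],[-20,-30,2],[-20,-30,2],[-20,-30,2],[-20,-30,2],[-20,-30,2],[-20,-30,2]],"angular":[[0,0,0],[0,0,0],[0,0,0],[0,0,0],[0,0,0],[0,0,0],[0,0,0],[0,0,0],[0,0,0],[0,0,0],[0,0,0],[0,0,0]],"gripper":[0,0,0,0,0,0,0,0,0,0,0,0]}' 20
python3 - <<'E'
from fs import *
st(); circ(604,-91,13,"y",60,90,"fin"); circ(604,-91,18,"y",4,18,"fin")
for _ in range(2): circ(604,175,20,"g",33,48,"fin"); circ(604,175,10,"y",80,100,"fin"); circ(604,175,13,"y",42,50,"fin")
for n in("top","scene"):
    C=cloud(n,np.load(f"pics/fin{n[0]}.npz")["d"]); m=(C[:,:,2]>46)&(C[:,:,2]<56)&(np.hypot(C[:,:,0]-604,C[:,:,1]+199)<75); P=C[m][:,:2]
    r=least_squares(lambda c:np.hypot(P[:,0]-c[0],P[:,1]-c[1])-59,[604,-199],loss="soft_l1"); print(n,"bowl",r.x.round(1))
E
```

```text
clock: 36.1
eef_pos: [605.0, -91.3, 194.9]
ee_rot: [0.003, 0.738, 0.675, 0.002]
contact_force: [0.2, -0.1, 0.2]
width: 43.0
grasp_force: 0.0
clock: 37.1
eef_pos: [403.4, -390.6, 209.7]
ee_rot: [-0.0, 0.738, 0.675, 0.0]
contact_force: [-0.0, -0.5, -0.1]
width: 42.5
grasp_force: 0.0
t 37.1 pos [ 403.4 -390.6  209.7] yaw 84.87 tz [-0.     0.001 -1.   ] w 42.5 gf 0.0 F [-0.  -0.5 -0.1] q6 0.74
top 113 enclosing [603.3 -91.4] 12.8 top z [74.1 76.6]
scene 102 enclosing [602.6 -89.9] 12.4 top z [74.2 78.3]
top 36 enclosing [602.7 -91. ] 16.5 top z [12.6 17.1]
scene 76 enclosing [604.8 -87.8] 16.1 top z [11.4 17.6]
top 88 enclosing [603.8 173.3] 19.6 top z [38.9 42.7]
scene 91 enclosing [607.1 174.1] 18.4 top z [40.3 43.2]
top 62 enclosing [601.9 173.1] 9.2 top z [88.2 92.5]
scene 62 enclosing [603.4 174.8] 10.1 top z [89.6 92.6]
top 9 enclosing [600.5 167.1] 8.4 top z [47.4 49.6]
scene 31 enclosing [607.  174.7] 11.8 top z [46.  49.7]
top 88 enclosing [603.8 173.1] 19.5 top z [38.9 43.6]
scene 90 enclosing [607.2 174.3] 19.5 top z [40.2 42.6]
top 62 enclosing [602.  173.3] 9.5 top z [88.5 90.9]
scene 60 enclosing [603.7 175. ] 10.2 top z [89.2 92.3]
top few 7
scene 31 enclosing [607.4 174.6] 12.4 top z [46.9 49.7]
top bowl [ 603.6 -198.3]
scene bowl [ 603.6 -199.1]
```

View pics/fins.png

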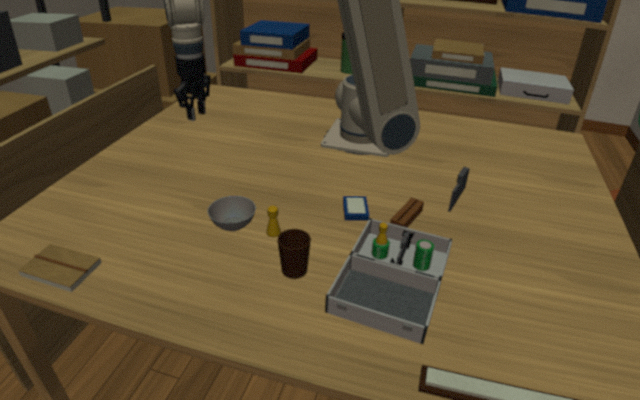

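View pics/fint.png

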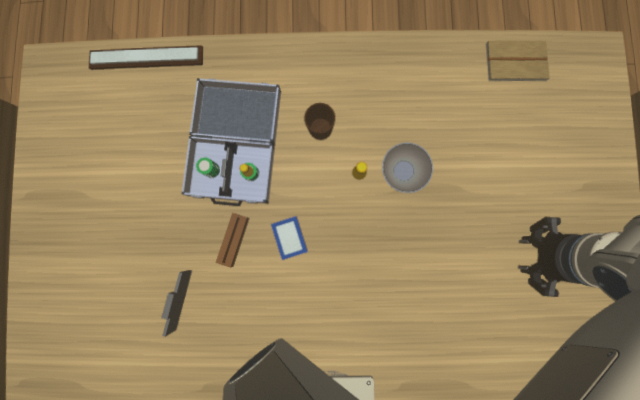

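Everything is in place: large pawn at (361,168), 108 mm from the bowl's axis, and both stacks beside the divider with the small pawn on the short one. The bowl, card box and cup haven't moved. Handing in.

```bash
python3 -c "from station import manip; print(manip.sign_off())"
```

```text
the job is handed in; nothing more can be done
None
```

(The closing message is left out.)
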